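# Seat the hygrometer in its recess and close the keeper

## Robot

A 7-joint arm with a two-finger parallel gripper is mounted at the origin on a cart in front of the work surface, level with it; the furniture and walls round the work are solid. World frame = base frame: x ahead of the robot, y to its left, z up, the work surface at z = 0. Lengths are in m, angles in rad, forces in N, time in s.
With the tool pointing down it reaches from about 0.4 to 0.85 m from the base axis. Payload 4.5 kg.
Tool frame: the origin (TCP) lies on the centre line of the jaws, within the pads' length; the fingertips stand 22 mm ahead of it and the grasp point (between the pads) lies 3 mm ahead of it; z points along the fingers, y is the line along which they close (so a half turn about z gives the same grasp; the last joint's range is limited). The gripper opens to 85 mm and grips with 20 to 120 N. Pads are 22 mm wide; open, the fingers measure 114 mm over their backs; the gripper's body (76 mm by 85 mm) begins 54 mm behind the grasp point. The pads swing forward as they close: fully open they stand 13 mm farther back than shut.
Start: joints at [1.299, 0.689, -0.195, 1.565, 0.157, 0.902, -0.215], TCP at [0.188, -0.596, 0.253] pointing down, gripper open.
Joint ranges: [-3.01, 3.01], [-0.46, 2.08], [-1.47, 1.51], [0.13, 2.56], [-1, 4.14], [0.04, 2.09], [-2.66, 2.66]. Speed limits (rad/s): [2.57, 2.57, 3.14, 3.14, 3.14, 3.14, 3.14].

## Interface

Orientations are given as a unit quaternion [x, y, z, w].
In Python, from plant import * gives the robot as it stands. The module is installed in compiled form; this text tells all that it offers.
- The arm moves only by the shell command python3 -m inch 'ROWS' [FORCE]. ROWS is JSON, a list of rows, each a list of 7 numbers: the shift along the tool's x, y, z in mm, then the turn, a rotation vector about the tool's x, y, z in degrees, then the gripper command: -1 is shut, 1 is fully open, values between are in proportion. In form: [[x, y, z, ax, ay, az, grip], ...]. A call has 1 to 5 rows; each row is the pose to reach, as a shift and turn from the pose commanded when the call began, along the tool's axes at that moment; what a row does not reach only later rows make up. A row lasts 1/10 s, in which the tool goes at most 50 mm and 8.59 degrees, less where a joint would pass 70% of its speed; a pose out of reach is approached as far as the arm can. A call with a gripper value outside its range is refused whole. The fingers move at their own pace and stop on an object; FORCE is the grip in N (left out, the last holds). Time passes only in rows, so rows that repeat a pose let the fingers close. It gives the time, the measured TCP pose, the force, the opening and the grip force at its end, in the units of the state.
- get_state(): the state, without advancing time (a new reading comes with each control period).
- snapshot(name): name is "scene" or "top" or "wrist"; returns (picture, depth): 420x560x3 uint8, red, green, blue; 420x560 float32, m along the optical axis (not along the pixel's ray), 0 where there is no reading.
- calibration(name): a dict with "fx", "fy", "cx", "cy" (pixels), "camera_from_world" (4x4, takes a point from world to camera coordinates). Camera axes: x right, y down, z forward; pixel columns grow to the right and rows downward; lengths in m; the calibration is good to about 2 mm. A picture is of the moment at which its call begins: read the wrist's pose just before it. calibration takes no time and is no camera call; for the wrist camera it gives the pose at the moment of the call.
- finish_job(): hands the job in; it is judged then, once.
The state is a dict: "time_s": time; "joint_pos": joint angles; "joint_vel": joint speeds; "effort": joint torques, N m; "ee_pos": TCP position; "eef_rot": TCP orientation; "force": force on the tool from outside, world axes, zero at the start; "moment": the same for the moment, N m; "opening": finger opening in m; "grasp_force": force on a finger pad.
Only numpy, scipy, OpenCV 4.12 (cv2) and the standard library are available. Lean on these libraries where they do the work, as an engineer would, in place of code of your own. Each camera call takes 0.05 s, during which the arm holds its last target. There are 200 camera calls.

## Task

With the fingertips, push the loose dial hygrometer across the wooden lid panel until it drops over the rim into its round recess and lies flat in it, face up; only slide it, do not pick it up. Then push the brass keeper bar round on its pivot until it lies across the seated hygrometer, up against its stop pin. Leave the jar lid, the punch and the cigar beside the panel where they are, and finish with the hand clear.

Things in the scene. Friction and masses are not known exactly. Their poses are not given: they have to be found in the camera images.
- panel: Warm brown wooden lid panel fixed on the table, 170 (its x) x 260 (its y) x 20 mm thick, level upper face at z = 20 mm. Origin: centre of the underside; z up. The hygrometer starts on its +y half; recess and keeper are towards its -y end. A fixed steel stop pin, 6 mm across, 10 mm high, stands on it at (-34, -27.5) mm; the corner screws are flush.
- recess (a point): Centre of the mouth of the round recess, level with the panel's upper face, at (0, -20) mm in the panel's frame; axes as the panel's. The recess is 54 mm across and 10 mm deep with a flat cork-coloured floor, its upper edge broken by 1 mm.
- hygrometer: Loose dial hygrometer: brass disc 50 mm across, 12 mm thick, with a white dial on top, about 0.1 kg, lying on the panel's upper face. Origin: centre of its underside; z up through the dial. On the panel its underside is level with the recess mouth; seated, the underside is 10 mm below the mouth and its top stands 2 mm above the panel.
- keeper (a joint): Angle of the keeper, a flat brass bar (10 mm wide, 4 thick, underside 5 mm above the panel: it clears the seated hygrometer by 3 mm) on an upright pivot. 0 = closed on the stop pin, pointing from the pivot along the panel's -x over the recess. Grows counter-clockwise from above to 1.5 (about along the panel's -y, clear of the recess). Starts at 1.0 to 1.4; stays where left; under 1 N at the stud.
- keeper_stud (a point): Middle of the upright brass stud near the free end of the keeper, 82 mm from the pivot: 10 mm across, standing 16 mm above the bar (from 29 to 45 mm above the table); this point is 37 mm above the table.
- keeper_pivot (a point): Pivot axis of the keeper at the bar's upper face, 29 mm above the table, at (45, -36) mm in the panel's frame; a small screw head stands 3 mm above it. To the right of the panel (about y = -20 to -220 mm) a grey metal cutter with an upright lever, up to about 0.25 m high, is fixed on the table: no part of the job, but keep the hand above it when crossing.
- lid: Loose yellowish jar lid, 42 mm across, 12 mm high, on the table beyond the panel's far edge; a bystander. Origin: centre of the underside.
- punch: Loose yellowish cap punch, 21 mm across, 49 mm tall, upright on the table beyond the panel's far edge; a bystander. Origin: centre of the underside.
- cigar: Loose dark cigar, 23 mm thick, 152 mm long (along its y), on the table off the panel's far left corner; a bystander. Origin: middle of the underside.
Not all that is in view belongs to the job. There is more than one size of the hygrometer; the one meant has the size given above.

How it is judged:
On the way, in this order (a step that is already met when the one before it is completed fails the run):
1. the hygrometer lies flat in its recess, the keeper still open (horizontal distance between hygrometer and recess below 0.0045 m and z of hygrometer in the frame of recess below -0.0075 m and angle between hygrometer's own z axis and vertical below 0.08 rad and value of joint keeper above 0.4 rad), for 0.2 s.
2. the keeper is closed across the seated hygrometer (horizontal distance between hygrometer and recess below 0.0045 m and z of hygrometer in the frame of recess below -0.0075 m and angle between hygrometer's own z axis and vertical below 0.08 rad and value of joint keeper below 0.1 rad), for 0.2 s.
At the end, for the whole second after the job is handed in: The hygrometer lies in the recess face up: centre within 4.5 mm of the recess axis, underside at least 7.5 mm below the mouth, level within 0.08 rad, at rest; the keeper reads under 0.1 rad (all of step 2 and linear speed of hygrometer below 0.02 m/s); the robot touches nothing.
It fails at once if the hygrometer is lifted more than 8 mm off the panel (z of hygrometer in the frame of recess above 0.008 m).
It fails at once if a bystander (jar lid, punch or cigar) is moved more than 20 mm (distance of any of lid, punch, cigar from where it was at the start of the episode above 0.02 m).
It fails at once if the punch is knocked over (angle between punch's own z axis and vertical above 0.5 rad).
It also fails if it takes over 54 s, if anything falls off the work surface, if the arm or the gripper's body presses on something with over 40 N, if the wrist force passes 120 N, or if a joint passes its speed limit or range.

## Working session

There is one attempt and no reset: what is moved stays moved. The work goes in short steps, Python scripts to look and compute and a shell command to move; the robot and the scene stay as the last step left them, time stands still between calls to the robot, and variables do not carry over. Pictures are saved under pics/ and viewed, at most 10 in all, crops included, and the job is handed in when it is done.

```bash
mkdir -p pics; cat > h.py <<'E'
from plant import *
import numpy as np, cv2
def snap(n,name=None):
    c=calibration(n); p,d=snapshot(n)
    if name: cv2.imwrite('pics/'+name+'.png',cv2.cvtColor(p,cv2.COLOR_RGB2BGR))
    return p,d,c
def ray(c,u,v,z):
    T=np.linalg.inv(c['camera_from_world']); r=T[:3,:3]@np.array([(u-c['cx'])/c['fx'],(v-c['cy'])/c['fy'],1])
    o=T[:3,3]; return o+r*(z-o[2])/r[2]
def proj(c,P):
    q=c['camera_from_world']@np.append(P,1); return c['fx']*q[0]/q[2]+c['cx'],c['fy']*q[1]/q[2]+c['cy']
E
python3 - <<'E'
from h import *
s=get_state(); print({k:np.round(v,3) for k,v in s.items()})
for n in ('scene','top'):
    p,d,c=snap(n,n+'0'); print(np.round(np.linalg.inv(c['camera_from_world']),3),c['fx'])
E
```

```text
{'time_s': np.float64(0.0), 'joint_pos': array([ 1.299,  0.69 , -0.195,  1.566,  0.157,  0.902, -0.215]), 'joint_vel': array([ 0.001,  0.001,  0.   , -0.   ,  0.   , -0.001, -0.   ]), 'effort': array([-0.0000e+00, -5.3961e+01, -1.2670e+00, -1.5854e+01,  9.0000e-03,
        1.0000e-02,  0.0000e+00]), 'ee_pos': array([ 0.188, -0.595,  0.252]), 'eef_rot': array([ 0.988,  0.152, -0.   , -0.001]), 'force': array([-0.779, -0.373, -0.57 ]), 'moment': array([-0.062, -0.046,  0.045]), 'grasp_force': np.float64(0.0), 'opening': np.float64(0.085)}
[[-0.571 -0.557  0.603  0.059]
 [-0.821  0.399 -0.409  0.586]
 [-0.013 -0.729 -0.685  0.648]
 [ 0.     0.     0.     1.   ]] 469.35079857494344
[[ 0.028 -0.989  0.147  0.443]
 [-0.999 -0.024  0.031  0.239]
 [-0.027 -0.148 -0.989  0.918]
 [ 0.     0.     0.     1.   ]] 465.6635329630765
```

View pics/top0.png

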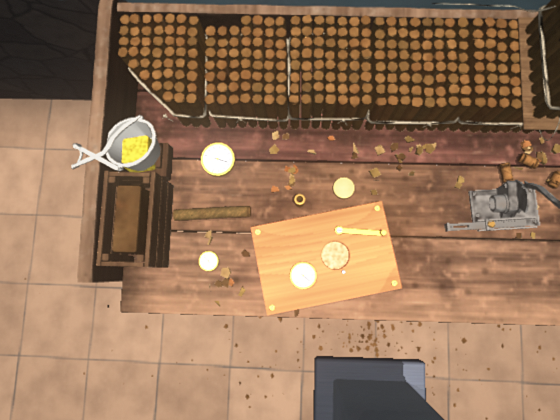

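View pics/scene0.png

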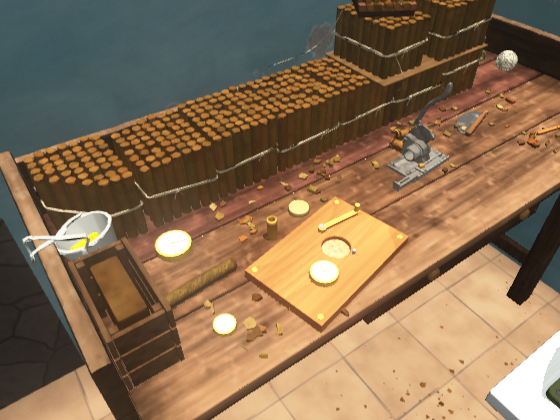

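The top view shows three disc candidates: (303,276), lying on the panel; (218,159), larger and on the table; and (208,261), smaller and on the table. I choose (303,276). The recess is at (335,256), the keeper runs from its pivot at (338,230) to the stud at (383,232), and the stop pin is at (344,272). The jar lid is at (344,187), the punch at (299,200), the cigar at (212,213) and the cutter at (500,210). The scene view agrees.

```bash
python3 - <<'E'
from h import *
p,d,c=snap('top','top1')
cv2.imwrite('pics/crop1.png',cv2.cvtColor(cv2.resize(p[165:325,235:415],None,fx=4,fy=4,interpolation=cv2.INTER_CUBIC)[:600],cv2.COLOR_RGB2BGR))
for n,u,v,z in [('c1',252,227,.02),('c2',383,202,.02),('c3',400,289,.02),('c4',267,314,.02),('hyg',303,276,.032),('hygBig',218,159,.012),('hygSmall',208,261,.012),('rec',335,256,.02),('piv',338,230,.03),('stud',383,232,.045),('lid',344,187,.012),('punch',299,200,.049),('cigar',212,213,.02),('cut',505,205,.1)]:
    print(n,np.round(ray(c,u,v,z),4))
E
```

```text
c1 [0.5273 0.3319 0.02  ]
c2 [0.5825 0.0791 0.02  ]
c3 [0.4172 0.0476 0.02  ]
c4 [0.3636 0.2972 0.02  ]
hyg [0.4364 0.2311 0.032 ]
hygBig [0.663  0.4064 0.012 ]
hygSmall [0.4597 0.4158 0.012 ]
rec [0.4758 0.1706 0.02  ]
piv [0.5249 0.1663 0.03  ]
stud [0.5219 0.0837 0.045 ]
lid [0.6118 0.154  0.012 ]
punch [0.578 0.242 0.049]
cigar [0.5528 0.4113 0.02  ]
cut [ 0.5699 -0.1194  0.1   ]
```

View pics/crop1.png

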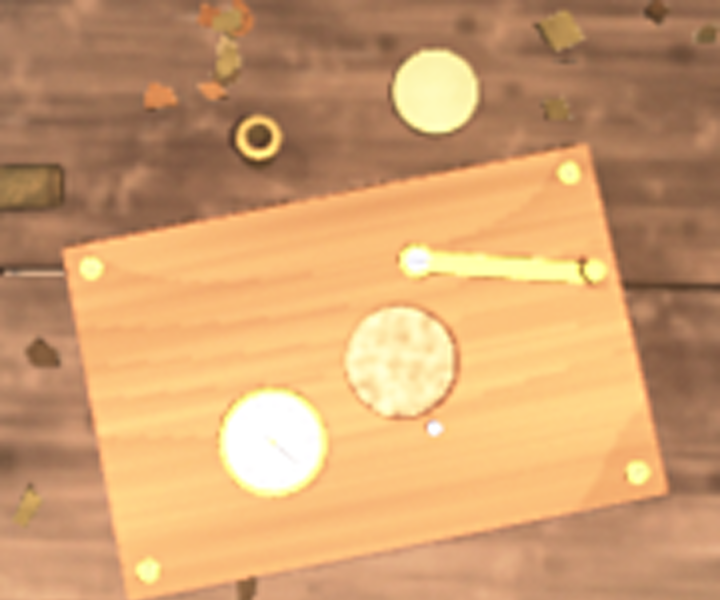

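```bash
cat >> h.py <<'E'
from scipy.spatial.transform import Rotation as R
def to(x,y,z,yaw=None,s=None):
    "shift (mm) and turn (deg) in present tool axes; yaw = world angle of tool x, tool down"
    s=s or get_state(); r=R.from_quat(s['eef_rot']); d=r.inv().apply(np.array([x,y,z])-s['ee_pos'])*1e3
    X=r.as_matrix()[:,0]; yaw=np.degrees(np.arctan2(X[1],X[0])) if yaw is None else yaw
    g=R.from_euler('Z',yaw,degrees=True)*R.from_euler('x',180,degrees=True)
    print('shift',np.round(d,1),'turn',np.round(np.degrees((r.inv()*g).as_rotvec()),1),'yaw',round(yaw,1))
E
python3 - <<'E'
from h import *
to(.38,-.42,.38,45)
E
python3 -m inch '[[0,0,-50,0,0,0,0],[0,0,-100,0,0,0,0],[0,0,-130,0,0,0,0],[0,0,-130,0,0,0,0]]'
```

```text
shift [ 236.  -109.8 -127.2] turn [ -0.1  -0.  -27.5] yaw 45
time_s: 0.55
ee_pos: [0.1892, -0.5981, 0.3885]
eef_rot: [0.988, 0.152, 0.001, 0.005]
force: [-0.2, -1.1, 0.2]
opening: 0.0424
grasp_force: 0.0
```

```bash
python3 -m inch '[[236,-110,0,0,0,-35,-0.15],[236,-110,0,0,0,-35,-0.15],[236,-110,0,0,0,-35,-0.15],[236,-110,0,0,0,-35,-0.15],[236,-110,0,0,0,-35,-0.15]]'; python3 - <<'E'
from h import *
to(.50,-.2,.38,80)
E
```

```text
time_s: 1.05
ee_pos: [0.3731, -0.4253, 0.3822]
eef_rot: [0.896, 0.444, -0.0, -0.001]
force: [1.1, 0.5, -0.1]
opening: 0.0362
grasp_force: 0.0
shift [256.1 -35.5   2.4] turn [ -0.1  -0.1 -27.3] yaw 80
```

```bash
python3 -m inch '[[256,-35,0,0,0,-35,-0.15],[256,-35,0,0,0,-35,-0.15],[256,-35,0,0,0,-35,-0.15],[256,-35,0,0,0,-35,-0.15],[256,-35,0,0,0,-35,-0.15]]'; python3 - <<'E'
from h import *
to(.46,.04,.38,123)
E
```

```text
time_s: 1.55
ee_pos: [0.4963, -0.2082, 0.3823]
eef_rot: [0.721, 0.693, -0.0, -0.001]
force: [0.5, -0.3, -0.7]
opening: 0.0363
grasp_force: 0.0
shift [246.5 -46.2   2.5] turn [ -0.1  -0.1 -35.3] yaw 123
```

```bash
python3 -m inch '[[246,-46,0,0,0,-35,-0.15],[246,-46,0,0,0,-35,-0.15],[246,-46,0,0,0,-35,-0.15],[246,-46,0,0,0,-35,-0.15],[246,-46,0,0,0,-35,-0.15]]'; python3 - <<'E'
from h import *
to(.42,.22,.30,123)
p,d,c=snap('wrist','w1')
print(np.round(np.linalg.inv(c['camera_from_world']),3))
E
```

```text
time_s: 2.05
ee_pos: [0.4598, 0.039, 0.3824]
eef_rot: [0.479, 0.878, -0.0, -0.001]
force: [1.1, 0.9, 1.6]
opening: 0.0364
grasp_force: 0.0
shift [173.7  64.4  82.4] turn [-0.1 -0.1 -0.3] yaw 123
[[ 0.841  0.52   0.152  0.421]
 [ 0.541 -0.807 -0.237  0.098]
 [-0.     0.281 -0.96   0.503]
 [ 0.     0.     0.     1.   ]]
```

View pics/w1.png

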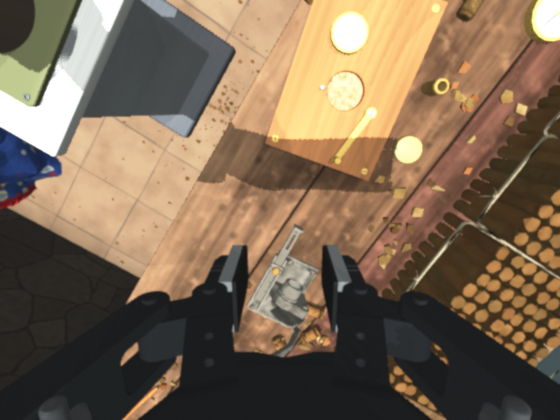

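The wrist view shows the hygrometer at (349,33), the recess at (346,91), the stop pin at (322,87), and the keeper from its pivot at (371,113) to the stud at (338,160).

```bash
python3 - <<'E'
from h import *
p,d,c=snap('wrist')
for n,u,v,z in [('hyg',349,33,.032),('rec',346,91,.02),('piv',371,113,.03),('stud',338,160,.045),('pin',322,87,.03)]: print(n,np.round(ray(c,u,v,z),4))
p,d,c=snap('top')
h=cv2.cvtColor(p,cv2.COLOR_RGB2HSV)
m=((p.min(2)>200)*255).astype(np.uint8)[240:310,280:330]
M=cv2.moments(m,True);u,v=M['m10']/M['m00']+280,M['m01']/M['m00']+240;print(M['m00'],u,v,ray(c,u,v,.032))
for n,u,v,z in [('rec',335.2,255.25,.02),('pin',343.5,272,.03)]: print(n,np.round(ray(c,u,v,z),4))
E
```

```text
hyg [0.4364 0.2428 0.032 ]
rec [0.4786 0.183  0.02  ]
piv [0.5254 0.1773 0.03  ]
stud [0.5224 0.0963 0.045 ]
pin [0.4458 0.167  0.03  ]
513.0 304.5672514619883 273.19493177387915 [0.44165959 0.22823716 0.032     ]
rec [0.4772 0.1703 0.02  ]
pin [0.4459 0.1551 0.03  ]
```

```bash
python3 - <<'E'
from h import *
s=get_state(); print(s['ee_pos'],np.abs(s['joint_vel']).max())
p,d,c=snap('wrist','w2')
T=np.linalg.inv(c['camera_from_world']);print(T[:3,3])
g=cv2.cvtColor(p,cv2.COLOR_RGB2GRAY)
print(cv2.HoughCircles(cv2.medianBlur(g,3),cv2.HOUGH_GRADIENT,1,30,param1=120,param2=18,minRadius=12,maxRadius=30))
cv2.imwrite('pics/w2c.png',cv2.cvtColor(cv2.resize(p[0:190,250:450],None,fx=3,fy=3,interpolation=cv2.INTER_CUBIC),cv2.COLOR_RGB2BGR))
to(.411,.268,.20,124)
E
```

```text
[0.45981923 0.04125988 0.38307183] 0.0836050571201945
[0.42089101 0.09992389 0.50393693]
[[[293.5 296.5  29.4]
  [343.5  91.5  17.4]
  [348.5  33.5  18.8]
  [267.5 332.5  29.4]
  [550.5  22.5  21.8]
  [519.5 269.5  19.4]
  [407.5 150.5  13.2]
  [407.5 222.5  23.9]
  [143.5 366.5  23.8]
  [308.5 249.5  19.4]
  [407.5 265.5  18.2]
  [513.5 311.5  15.9]
  [485.5 287.5  15. ]
  [556.5 249.5  21.6]]]
shift [219.8  82.8 182.6] turn [-0.1 -0.  -1.3] yaw 124
```

View pics/w2c.png

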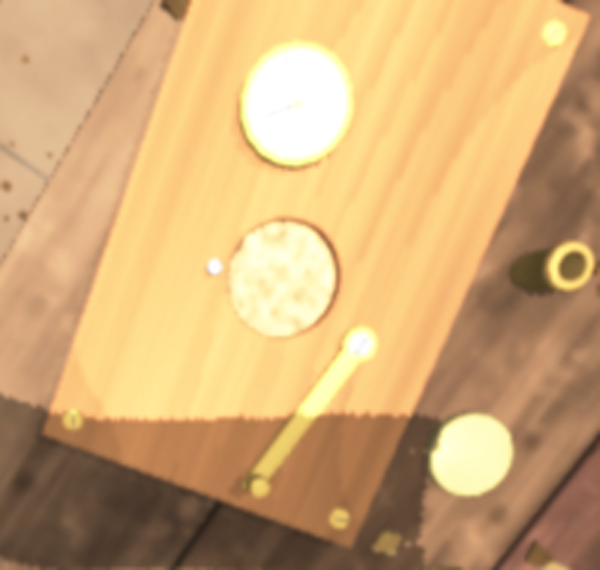

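```bash
python3 - <<'E'
from h import *
P={'top':[(303.25,275.5,.032),(335.2,255.25,.02),(252,227,.02),(400,289,.02)],'wrist':[(349,34,.032),(344.7,92.3,.02),(374,11,.02)],'scene':[(324,270,.032),(337,247,.02),(247,271,.02),(408,236,.02)]}
for n in P:
    p,d,c=snap(n,n+'3'); T=np.linalg.inv(c['camera_from_world'])
    for u,v,z in P[n]:
        ui,vi=int(u),int(v); zz=d[vi,ui]; q=T@np.array([(u-c['cx'])/c['fx']*zz,(v-c['cy'])/c['fy']*zz,zz,1])
        print(n,np.round(ray(c,u,v,z),4),'depth',np.round(q[:3],4))
    print(c['fx'],c['fy'],c['cx'],c['cy'])
E
```

```text
top [0.4373 0.2306 0.032 ] depth [0.4373 0.2306 0.0328]
top [0.4772 0.1703 0.02  ] depth [0.4777 0.1693 0.0078]
top [0.5273 0.3319 0.02  ] depth [0.5271 0.3317 0.0225]
top [0.4172 0.0476 0.02  ] depth [0.4167 0.0438 0.0023]
465.6635329630765 465.6635329630765 285.798931798191 202.25266776404513
wrist [0.4423 0.2253 0.032 ] depth [0.4423 0.225  0.0331]
wrist [0.4821 0.1638 0.02  ] depth [0.4832 0.165  0.0111]
wrist [0.4548 0.2695 0.02  ] depth [0.4548 0.2695 0.0201]
316.26038011036104 316.26038011036104 284.42169712964363 203.32606588743045
scene [0.4398 0.2298 0.032 ] depth [0.4395 0.2301 0.0325]
scene [0.4756 0.1695 0.02  ] depth [0.4849 0.1602 0.006 ]
scene [0.5228 0.3329 0.02  ] depth [0.5231 0.3327 0.0196]
scene [0.4206 0.0446 0.02  ] depth [4.32e-01 2.75e-02 2.00e-04]
469.35079857494344 469.35079857494344 275.4170683170292 214.04719951043504
```

View pics/top3.png

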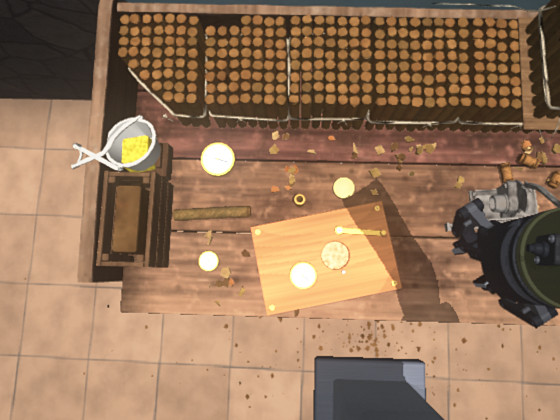

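The arm is out over the cutter side. The panel is unobstructed, with the hygrometer at (303,276) and the recess at (335,255). The top and scene views agree; the earlier wrist offset came from the arm still settling.

```bash
python3 - <<'E'
from h import *
to(.413,.269,.20,123)
E
```

```text
shift [222.8  84.5 182.5] turn [-0.1  0.  -0.7] yaw 123
```

```bash
python3 -m inch '[[223,84,50,0,0,0,-0.15],[223,84,50,0,0,0,-0.15],[223,84,50,0,0,0,-0.15],[223,84,50,0,0,0,-0.15],[223,84,50,0,0,0,-0.15]]'; python3 -m inch '[[0,0,50,0,0,0,-0.15],[0,0,100,0,0,0,-0.15],[0,0,150,0,0,0,-0.15],[0,0,180,0,0,0,-0.15],[0,0,180,0,0,0,-0.15]]'; python3 - <<'E'
from h import *
p,d,c=snap('top','top4');p2,d2,c2=snap('scene','sc4')
to(.413,.269,.046,123)
cv2.imwrite('pics/c4.png',cv2.cvtColor(np.hstack([cv2.resize(p[200:320,235:405],(400,282)),cv2.resize(p2[190:330,230:420],(400,295))[:282]]),cv2.COLOR_RGB2BGR))
E
```

```text
time_s: 2.9
ee_pos: [0.4122, 0.2715, 0.3325]
eef_rot: [0.482, 0.876, -0.0, -0.0]
force: [1.3, 0.9, -0.0]
opening: 0.0363
grasp_force: 0.0
time_s: 3.4
ee_pos: [0.411, 0.2675, 0.1496]
eef_rot: [0.482, 0.876, -0.004, -0.001]
force: [0.1, -1.5, 0.7]
opening: 0.036
grasp_force: 0.0
shift [ -1.2  -0.4 107.5] turn [-0.   0.  -0.6] yaw 123
```

View pics/c4.png

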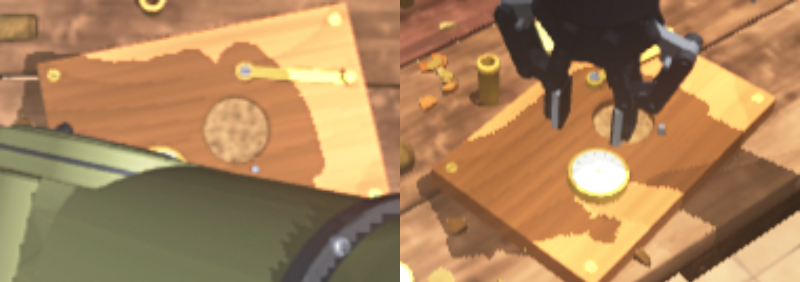

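The hand blocks the top view. In the scene view the fingers are above the far side of the disc, consistent with the standoff. Next I descend.

```bash
python3 -m inch '[[-1,0,50,0,0,0,-0.15],[-1,0,90,0,0,0,-0.15],[-1,0,105,0,0,0,-0.15],[-1,0,110,0,0,0,-0.15],[-1,0,110,0,0,0,-0.15]]'; python3 - <<'E'
from h import *
p2,d2,c2=snap('scene','sc5')
to(.4385,.230,.044,123)
to(.4765,.170,.044,123)
cv2.imwrite('pics/c5.png',cv2.cvtColor(cv2.resize(p2[190:330,230:420],None,fx=4,fy=4),cv2.COLOR_RGB2BGR))
E
```

```text
time_s: 4.0
ee_pos: [0.4137, 0.2707, 0.0444]
eef_rot: [0.481, 0.877, 0.001, 0.001]
force: [0.3, -0.8, 0.0]
opening: 0.0362
grasp_force: 0.0
shift [-47.6  -1.1   0.8] turn [ 0.2 -0.  -0.5] yaw 123
shift [-118.7   -1.2    0.7] turn [ 0.2 -0.  -0.5] yaw 123
```

View pics/c5.png

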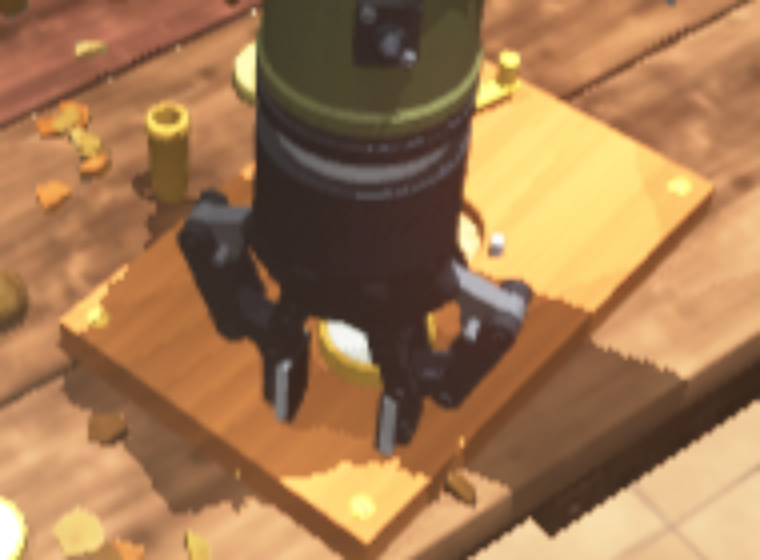

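The fingers straddle behind the disc, just above the panel, with the disc visible between them. Next comes a slow push.

```bash
python3 -m inch '[[-10,-1,0,0,0,0,-0.15],[-20,-1,0,0,0,0,-0.15],[-28,-1,0,0,0,0,-0.15],[-36,-1,0,0,0,0,-0.15],[-44,-1,0,0,0,0,-0.15]]';python3 -m inch '[[-8,0,0,0,0,0,-0.15],[-16,0,0,0,0,0,-0.15],[-22,0,0,0,0,0,-0.15],[-26,0,0,0,0,0,-0.15],[-26,0,0,0,0,0,-0.15]]'; python3 - <<'E'
from h import *
p2,d2,c2=snap('scene','sc6')
to(.4765,.170,.044,123)
cv2.imwrite('pics/c6.png',cv2.cvtColor(cv2.resize(p2[190:330,230:420],None,fx=4,fy=4),cv2.COLOR_RGB2BGR))
E
```

```text
time_s: 4.55
ee_pos: [0.4358, 0.2318, 0.0435]
eef_rot: [0.481, 0.877, 0.0, -0.0]
force: [-0.7, 2.0, 0.5]
opening: 0.0364
grasp_force: 0.9
time_s: 5.05
ee_pos: [0.4497, 0.2094, 0.0432]
eef_rot: [0.481, 0.877, -0.0, 0.0]
force: [0.1, 0.2, -0.7]
opening: 0.0367
grasp_force: 0.0
shift [-48.1   1.5  -0.8] turn [-0.   0.  -0.5] yaw 123
```

View pics/c6.png

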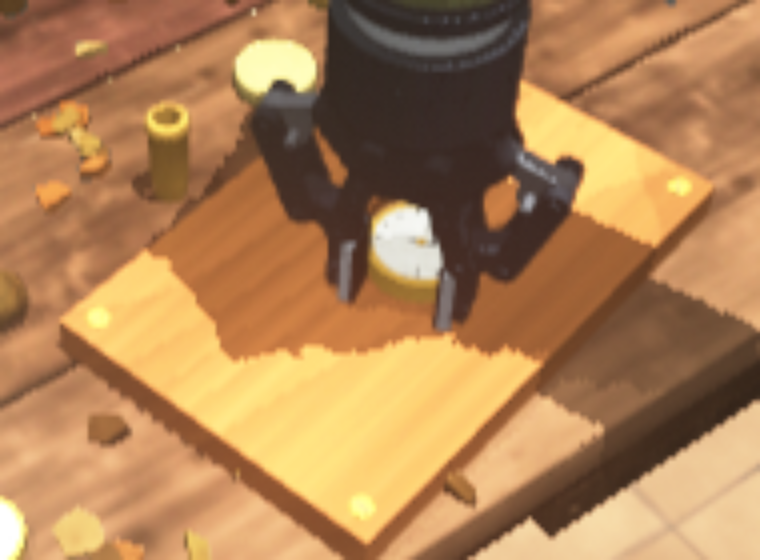

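The disc is between the fingers and moving with them, about 20 mm short of the recess. I continue slowly.

```bash
python3 -m inch '[[-4,1,0,0,0,0,-0.15],[-8,1,0,0,0,0,-0.15],[-12,1,0,0,0,0,-0.15],[-15,1,0,0,0,0,-0.15],[-18,1,0,0,0,0,-0.15]]';python3 -m inch '[[-2,0,0,0,0,0,-0.15],[-3,0,0,0,0,0,-0.15],[-3,0,0,0,0,0,-0.15]]'; python3 - <<'E'
from h import *
p2,d2,c2=snap('scene','sc7')
to(.4765,.170,.044,123)
cv2.imwrite('pics/c7.png',cv2.cvtColor(cv2.resize(p2[210:310,260:400],None,fx=5,fy=5),cv2.COLOR_RGB2BGR))
E
```

```text
time_s: 5.6
ee_pos: [0.4601, 0.1953, 0.0433]
eef_rot: [0.481, 0.877, -0.0, 0.0]
force: [-0.0, -1.0, 0.0]
opening: 0.0362
grasp_force: 0.2
time_s: 5.9
ee_pos: [0.4616, 0.1931, 0.0433]
eef_rot: [0.481, 0.877, 0.0, 0.0]
force: [0.5, -0.1, -0.0]
opening: 0.0365
grasp_force: 0.3
shift [-27.6   0.2  -0.7] turn [ 0.   0.  -0.5] yaw 123
```

View pics/c7.png

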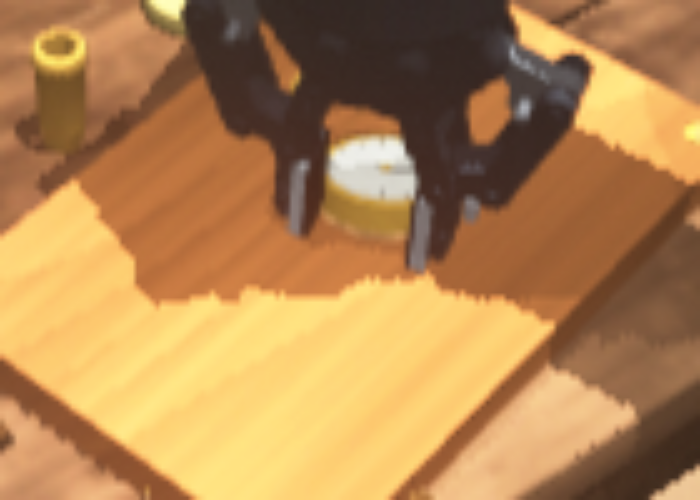

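The disc is tipped, with its leading edge in the recess and its tail on the rim by the fingers. The picture allowance is used up, so from here I measure numerically from depth.

```bash
cat >> h.py <<'E'
def disc(n='scene',rad=.035,ctr=(.4765,.170)):
    p,d,c=snap(n); T=np.linalg.inv(c['camera_from_world']); v,u=np.mgrid[:420,:560]
    q=np.stack([(u-c['cx'])/c['fx']*d,(v-c['cy'])/c['fy']*d,d],-1)@T[:3,:3].T+T[:3,3]
    hsv=cv2.cvtColor(p,cv2.COLOR_RGB2HSV)
    m=(np.hypot(q[...,0]-ctr[0],q[...,1]-ctr[1])<rad)&(d>0)&(q[...,2]<.05)
    w=m&(hsv[...,1]<70)&(hsv[...,2]>110)
    P=q[w]; A=np.c_[P[:,:2]-P[:,:2].mean(0),np.ones(len(P))]; k=np.linalg.lstsq(A,P[:,2],rcond=None)[0]
    r=P[:,2]-A@k
    print(n,'white',w.sum(),'centroid',np.round(P.mean(0),4),'bbox',np.round([P.min(0)[:2],P.max(0)[:2]],4).tolist(),'slope',np.round(k[:2],3),'z',round(k[2],4),'rms',round(r.std(),4))
    return p,q,m,w
E
python3 - <<'E'
from h import *
disc('scene');disc('top')
E
```

```text
scene white 182 centroid [0.4786 0.1721 0.0275] bbox [[0.4439, 0.1511], [0.4996, 0.1957]] slope [-0.177  0.247] z 0.0275 rms 0.0018h.py:25: RuntimeWarning: Mean of empty slice.
  P=q[w]; A=np.c_[P[:,:2]-P[:,:2].mean(0),np.ones(len(P))]; k=np.linalg.lstsq(A,P[:,2],rcond=None)[0]
  ret = um.true_divide(
h.py:27: RuntimeWarning: Mean of empty slice.
  print(n,'white',w.sum(),'centroid',np.round(P.mean(0),4),'bbox',np.round([P.min(0)[:2],P.max(0)[:2]],4).tolist(),'slope',np.round(k[:2],3),'z',round(k[2],4),'rms',round(r.std(),4))
Traceback (most recent call last):
  File "h.py", line 27, in disc
    print(n,'white',w.sum(),'centroid',np.round(P.mean(0),4),'bbox',np.round([P.min(0)[:2],P.max(0)[:2]],4).tolist(),'slope',np.round(k[:2],3),'z',round(k[2],4),'rms',round(r.std(),4))
                                                                              ~~~~~^^^
ValueError: zero-size array to reduction operation minimum which has no identity
```

```bash
python3 -m inch '[[-1,0,0,0,0,0,-0.15],[-2,0,0,0,0,0,-0.15],[-3,0,0,0,0,0,-0.15],[-3,0,0,0,0,0,-0.15]]'; python3 - <<'E'
from h import *
disc('scene')
to(.4765,.170,.044,123)
E
```

```text
time_s: 6.45
ee_pos: [0.4634, 0.1909, 0.0434]
eef_rot: [0.481, 0.877, 0.0, 0.0]
force: [0.0, 1.5, -0.4]
opening: 0.0362
grasp_force: 0.9
scene white 181 centroid [0.4793 0.1694 0.0271] bbox [[0.444, 0.1495], [0.4994, 0.187]] slope [-0.154  0.217] z 0.0271 rms 0.0012
shift [-24.7  -0.1  -0.7] turn [ 0.  -0.  -0.5] yaw 123
```

```bash
python3 -m inch '[[-1,0,0,0,0,0,-0.15],[-2,0,0,0,0,0,-0.15],[-3,0,0,0,0,0,-0.15],[-3,0,0,0,0,0,-0.15]]'; python3 - <<'E'
from h import *
disc('scene')
to(.4765,.170,.044,123)
E
```

```text
time_s: 6.9
ee_pos: [0.4646, 0.1895, 0.0434]
eef_rot: [0.48, 0.877, 0.001, -0.001]
force: [-0.5, 5.6, 0.7]
opening: 0.0359
grasp_force: 2.8
scene white 191 centroid [0.4802 0.1683 0.0271] bbox [[0.4436, 0.1504], [0.502, 0.1871]] slope [-0.142  0.219] z 0.0271 rms 0.0012
shift [-22.9  -0.4  -0.6] turn [ 0.1 -0.1 -0.4] yaw 123
```

```bash
python3 -m inch '[[2,0,0,0,0,0,-0.15],[5,0,0,0,0,0,-0.15],[8,0,0,0,0,0,-0.15],[10,0,0,0,0,0,-0.15],[10,0,0,0,0,0,-0.15]]'; python3 - <<'E'
from h import *
disc('scene')
to(.4765,.170,.044,123)
E
```

```text
time_s: 7.45
ee_pos: [0.4586, 0.1959, 0.0431]
eef_rot: [0.481, 0.877, -0.001, 0.0]
force: [0.6, 0.0, 0.4]
opening: 0.0364
grasp_force: 0.0
scene white 236 centroid [0.4794 0.1719 0.0213] bbox [[0.4443, 0.1529], [0.5004, 0.1895]] slope [-0.021 -0.005] z 0.0213 rms 0.0012
shift [-31.3   1.   -0.8] turn [-0.1  0.1 -0.5] yaw 123
```

The disc has dropped flat: its top is at 21 mm with slope about 0. Now I raise the hand, shut it, and go behind the stud.

```bash
python3 -m inch '[[8,0,-40,0,0,0,-0.15],[8,0,-80,0,0,0,-0.15],[8,0,-110,0,0,0,-1],[8,0,-110,0,0,0,-1],[8,0,-110,0,0,0,-1]]'; python3 - <<'E'
from h import *
to(.5465,.063,.15,140)
E
```

```text
time_s: 8.0
ee_pos: [0.4552, 0.2026, 0.1535]
eef_rot: [0.481, 0.877, -0.0, 0.001]
force: [-0.1, 0.1, -0.2]
opening: 0.0002
grasp_force: 0.0
shift [-166.8    2.1    3.7] turn [  0.    0.1 -17.5] yaw 140
```

```bash
python3 -m inch '[[-167,2,0,0,0,-17.5,-1],[-167,2,0,0,0,-17.5,-1],[-167,2,0,0,0,-17.5,-1],[-167,2,0,0,0,-17.5,-1],[-167,2,0,0,0,-17.5,-1]]'; python3 - <<'E'
from h import *
disc('top');disc('scene')
p,d,c=snap('top')
# recess-mouth reference & stud: brass saturation near expected, z about .045
for n in ('top','scene'):
    p,d,c=snap(n); T=np.linalg.inv(c['camera_from_world']); v,u=np.mgrid[:420,:560]
    q=np.stack([(u-c['cx'])/c['fx']*d,(v-c['cy'])/c['fy']*d,d],-1)@T[:3,:3].T+T[:3,3]
    m=(np.hypot(q[...,0]-.524,q[...,1]-.165)<.095)&(q[...,2]>.0265)&(q[...,2]<.05)&(d>0)
    P=q[m]; a=np.hypot(P[:,0]-.524,P[:,1]-.165)
    print(n,len(P)); 
    S=P[(P[:,2]>.036)&(a>.06)]; print('stud',len(S),S.mean(0) if len(S) else None, S.min(0),S.max(0))
to(.5465,.063,.058,140)
E
```

```text
time_s: 8.5
ee_pos: [0.5471, 0.0583, 0.1508]
eef_rot: [0.346, 0.938, -0.002, -0.001]
force: [-0.2, 0.9, 0.4]
opening: -0.0001
grasp_force: 0.0
top white 482 centroid [0.4761 0.1691 0.0214] bbox [[0.444, 0.1476], [0.4989, 0.1918]] slope [-0.023 -0.004] z 0.0214 rms 0.0018
scene white 365 centroid [0.4766 0.1682 0.0215] bbox [[0.4441, 0.145], [0.5006, 0.1908]] slope [-0.037 -0.005] z 0.0215 rms 0.0014
top 279
stud 57 [0.55321997 0.17285137 0.04473457] [0.5167198  0.07928784 0.03656415] [0.58590158 0.24564504 0.04951091]
scene 291
stud 79 [0.55712392 0.18561828 0.04348855] [0.5166931  0.07802067 0.03674416] [0.58860872 0.24690814 0.04979214]
shift [-2.6 -1.1 95. ] turn [-0.  -0.1  0.2] yaw 140
```

```bash
python3 -m inch '[[-1,-1,45,0,0,0,-1],[-1,-1,80,0,0,0,-1],[-1,-1,95,0,0,0,-1],[-1,-1,95,0,0,0,-1]]'; python3 - <<'E'
from h import *
s=get_state();n=np.array([np.cos(np.radians(140)),np.sin(np.radians(140))])
for th in np.arange(76,-9,-6):
    f=np.radians(192.3+th); S=np.array([.524,.165])+.082*np.array([np.cos(f),np.sin(f)]); t=S-.0165*n
    print(th,end=' '); to(t[0],t[1],.058,140,s)
E
```

```text
time_s: 9.15
ee_pos: [0.545, 0.063, 0.0568]
eef_rot: [0.341, 0.94, -0.001, -0.002]
force: [-1.0, -0.2, -0.3]
opening: -0.0002
grasp_force: 0.0
76 shift [14.3  0.3 -1.2] turn [-0.2 -0.1  0.2] yaw 140
70 shift [21.4 -4.6 -1.1] turn [-0.2 -0.1  0.2] yaw 140
64 shift [28.8 -8.8 -1.1] turn [-0.2 -0.1  0.2] yaw 140
58 shift [ 36.7 -12.2  -1.1] turn [-0.2 -0.1  0.2] yaw 140
52 shift [ 44.9 -14.7  -1.1] turn [-0.2 -0.1  0.2] yaw 140
46 shift [ 53.4 -16.3  -1. ] turn [-0.2 -0.1  0.2] yaw 140
40 shift [ 61.9 -17.1  -1. ] turn [-0.2 -0.1  0.2] yaw 140
34 shift [ 70.5 -17.   -1. ] turn [-0.2 -0.1  0.2] yaw 140
28 shift [ 79. -16.  -1.] turn [-0.2 -0.1  0.2] yaw 140
22 shift [ 87.4 -14.1  -1. ] turn [-0.2 -0.1  0.2] yaw 140
16 shift [ 95.5 -11.3  -0.9] turn [-0.2 -0.1  0.2] yaw 140
10 shift [103.3  -7.7  -0.9] turn [-0.2 -0.1  0.2] yaw 140
4 shift [110.7  -3.3  -0.9] turn [-0.2 -0.1  0.2] yaw 140
-2 shift [117.5   1.9  -0.9] turn [-0.2 -0.1  0.2] yaw 140
-8 shift [123.8   7.7  -0.9] turn [-0.2 -0.1  0.2] yaw 140
```

```bash
python3 -m inch '[[14,0,-1,0,0,0,-1],[21,-5,-1,0,0,0,-1],[29,-9,-1,0,0,0,-1],[37,-12,-1,0,0,0,-1],[45,-15,-1,0,0,0,-1]]'
python3 -m inch '[[8,-1,0,0,0,0,-1],[17,-2,0,0,0,0,-1],[25,-2,0,0,0,0,-1],[34,-1,0,0,0,0,-1],[42,1,0,0,0,0,-1]]'
cat >> h.py <<'E'
def stud():
    for n in ('top','scene'):
        p,d,c=snap(n); T=np.linalg.inv(c['camera_from_world']); v,u=np.mgrid[:420,:560]
        q=np.stack([(u-c['cx'])/c['fx']*d,(v-c['cy'])/c['fy']*d,d],-1)@T[:3,:3].T+T[:3,3]
        h=cv2.cvtColor(p,cv2.COLOR_RGB2HSV)
        a=np.hypot(q[...,0]-.524,q[...,1]-.165)
        m=(a<.095)&(a>.03)&(q[...,2]>.0265)&(q[...,2]<.048)&(d>0)&(q[...,0]<.545)&(h[...,1]>90)&(h[...,2]>90)&(h[...,0]>15)
        P=q[m]
        if len(P): th=np.degrees(np.arctan2(P[:,1]-.165,P[:,0]-.524))%360-192.3; print(n,len(P),'bar angle deg',np.round(np.percentile(th,[10,50,90]),1))
E
python3 - <<'E'
from h import *
stud()
E
```

```text
time_s: 9.65
ee_pos: [0.5027, 0.0796, 0.0607]
eef_rot: [0.342, 0.94, 0.0, 0.001]
force: [0.2, -1.9, -0.4]
opening: -0.0
grasp_force: 0.3
time_s: 10.15
ee_pos: [0.471, 0.1077, 0.0605]
eef_rot: [0.342, 0.94, 0.0, 0.001]
force: [0.2, 0.3, 0.3]
opening: 0.0
grasp_force: 0.2
top 60 bar angle deg [16.7 19.7 23.4]
scene 151 bar angle deg [17.3 20.2 25.6]
```

Following well, with the keeper now near 20°. Closing onto the pin.

```bash
python3 -m inch '[[8,3,0,0,0,0,-1],[16,6,0,0,0,0,-1],[23,10,0,0,0,0,-1],[28,14,0,0,0,0,-1],[30,16,0,0,0,0,-1]]'
python3 - <<'E'
from h import *
stud(); disc('scene')
E
```

```text
time_s: 10.75
ee_pos: [0.4585, 0.136, 0.0591]
eef_rot: [0.343, 0.94, -0.003, 0.001]
force: [2.4, -7.8, 2.1]
opening: -0.0001
grasp_force: 3.8
scene 160 bar angle deg [-3.3 -0.2  4.2]
scene white 296 centroid [0.4747 0.17   0.0222] bbox [[0.4436, 0.1458], [0.4986, 0.1897]] slope [-0.085 -0.116] z 0.0222 rms 0.0034
```

The keeper is closed on the pin. Backing off, lifting clear and checking.

```bash
python3 -m inch '[[-8,0,0,0,0,0,-1],[-20,0,0,0,0,0,-1],[-20,0,-50,0,0,0,-1],[-20,0,-100,0,0,0,-1],[-20,0,-150,0,0,0,-1]]'
python3 -m inch '[[-120,0,-60,0,0,0,-1],[-120,0,-60,0,0,0,-1],[-120,0,-60,0,0,0,-1],[-120,0,-60,0,0,0,-1],[-120,0,-60,0,0,0,-1]]'
python3 - <<'E'
from h import *
stud()
for n in ('scene','top'):
    p,q,m,w=disc(n); k=w&(q[...,2]<.0245)&(np.hypot(q[...,0]-.4765,q[...,1]-.17)<.027)
    P=q[k]; A=np.c_[P[:,:2],np.ones(len(P))]; print(len(P),np.linalg.lstsq(A,P[:,2],rcond=None)[0],P.mean(0))
s=get_state();print(s['force'],s['joint_vel'].round(3))
E
```

```text
time_s: 11.4
ee_pos: [0.4727, 0.1265, 0.2106]
eef_rot: [0.341, 0.94, -0.0, -0.001]
force: [1.2, -0.4, 0.7]
opening: -0.0
grasp_force: 0.0
time_s: 11.9
ee_pos: [0.5652, 0.0491, 0.269]
eef_rot: [0.342, 0.94, 0.0, -0.0]
force: [-0.4, -0.3, -0.4]
opening: -0.0001
grasp_force: 0.0
top 25 bar angle deg [-2.7 -1.2  3.8]
scene 155 bar angle deg [-3.5 -0.4  4.6]
scene white 313 centroid [0.4756 0.1707 0.0217] bbox [[0.4446, 0.152], [0.5007, 0.1895]] slope [-0.037 -0.047] z 0.0217 rms 0.0016
292 [-0.00095798 -0.00323276  0.02236834] [0.47679738 0.17173117 0.02135641]
top white 435 centroid [0.4755 0.1708 0.0224] bbox [[0.444, 0.1465], [0.51, 0.192]] slope [ 0.014 -0.13 ] z 0.0224 rms 0.0025
357 [-0.00042955 -0.00924163  0.02308331] [0.47592867 0.17358998 0.02127462]
[-0.72396085 -0.25505023  0.20612553] [ 0.002 -0.001  0.004 -0.008  0.002  0.001  0.002]
```

The disc is level and seated, the keeper reads about 0, and the hand is clear.

```bash
python3 -c "
from plant import *
print(finish_job())"
```

```text
the job is handed in; nothing more can be done
None
```

I handed the job in at about 12 s of robot time: the hygrometer is seated flat in its recess, the keeper is closed on its stop pin, and the hand is clear; the hand-in gave no verdict, and I did not re-measure the jar lid, punch and cigar at the end, though the hand stayed well away from them.

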